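# Change over the platen head of a small heat press

### The job

Take the platen head off the leaning press stand: grip its red handle, twist it anticlockwise to break its taper free of the seat and slide it out from under the sprung red keepers, then draw it out along its axis. Hang it upright on the storage dock and turn it clockwise under the red hooks until both lugs have dropped into the locking notches, then let go. Leave the mug, the mouse and the tape roll where they are.

Things in the scene. Friction and masses are not known exactly. Their poses are not given: they have to be found in the camera images.
- head: platen head, loose, about 0.4 kg, 145 mm long; at the start in the socket. z: its axis, from taper to handle; origin on the axis at the lugs' underside. Own z in mm: steel taper -45 to 0 (diameter 32 at the tip, 48 at z 0), lugs 0 to 8, neck (48 diameter) to 10, black housing (68 diameter) 10 to 52, handle above. Half a turn about z makes no difference
- handle (a point): middle of the red handle bar, on the head's axis, 89 mm above the head's origin. The bar is 78 mm long along the head's x, 20 thick along y, 22 high along z, on two black legs (12 x 18 mm) at x = -27 and +27 mm; the gap between housing and bar is 26 mm
- lug (a point): middle of the end of one lug, at (52, 0, 4) mm in the head's frame. The lugs are one aluminium bar through the head, 104 mm long along the head's x (parallel to the handle), 14 wide along y, 8 thick
- socket: taper socket of the press stand, fixed. z: its axis, up and out, leaning 30 degrees from vertical roughly towards the robot. Origin on the axis, 120 mm above the table: the seated head's origin, with its lugs along the socket's x. Breaking the head loose takes about 0.2 N m of twist, then a few N of pull along the axis; the taper is clear after 50 mm
- keeper_top (a point): middle of the top of one of the two red keepers, at (50, 0, 14) mm in the socket's frame; sprung down on the lugs with about 4 N, 41 to 61 mm from the axis, they stop a straight pull. Dark stops prevent turning clockwise. Turned anticlockwise (looking down on the handle) by 36 degrees the lugs are clear; 45 to 55 is best; free up to 120
- nest: bayonet nest of the storage dock, fixed, upright (z up). Origin on its axis at the height of the grey track on which the lugs are set down, 85 mm above the table; x: line of the two locking notches, 22 mm wide, 7 mm deep: the locked head's origin is 7 mm below the nest's origin. A black guide ring (56 mm bore, 10 to 32 mm below the track) loosely takes the taper; floor 73 mm below the track
- hook_top (a point): middle of the top of one of the two red hooks over the notches, at (50, 0, 18) mm in the nest's frame; they reach 40 to 60 mm from the axis, underside 12 mm above the track, so lugs cannot be lowered straight into the notches
- entry (a point): point on the open track, 50 mm from the nest's axis, 60 degrees anticlockwise (from above) of the nest's x: lower the head with its lug line through here (45 to 80 degrees will do), then turn clockwise until the lugs are along the nest's x, where grey stops end the turn and the lugs can drop
- press: black base of the press stand, 200 x 150 mm, fixed; origin under its middle on the table, x from its red stripe towards the back
- dock: aluminium base of the dock, 150 x 150 mm, fixed; origin under its middle, the nest's axis is above it
- mug: white mug, 82 mm across, 95 mm high, bystander; origin at the middle of its underside
- mouse: black computer mouse, 105 x 58 x 34 mm, bystander; origin at the middle of its underside
- tape: orange tape roll lying flat, 90 mm across, 25 mm high, bystander; origin at the middle of its underside
There are look-alikes about, which are no part of the job. Leave any green look-alike of the press alone.

How it is judged:
By the outcome, as a careful person would: the job done as asked, in the order asked, and still so for the second after the job is handed in, with the robot touching nothing.
It also fails if it takes over 50 s, if anything falls off the work surface, if the arm or the gripper's body presses on something with over 40 N, if the wrist force passes 120 N, or if a joint passes its speed limit or range.

### The arm

A 7-joint arm with a two-finger parallel gripper is mounted at the origin on the work surface. World frame = base frame: x ahead of the robot, y to its left, z up, the work surface at z = 0. Lengths are in m, angles in rad, forces in N, time in s.
With the tool pointing down it reaches from about 0.425 to 0.825 m from the base axis. Payload 3.6 kg.
Tool frame: the origin (TCP) lies where the fingers leave the gripper's body, on its centre line; the fingertips stand 73 mm ahead of it and the grasp point (between the pads) lies 54 mm ahead of it; z points along the fingers, y is the line along which they close (so a half turn about z gives the same grasp; the last joint's range is limited). The gripper opens to 85 mm and grips with 20 to 120 N. Pads are 22 mm wide; open, the fingers measure 114 mm over their backs; the gripper's body (76 mm by 85 mm) begins 54 mm behind the grasp point. The pads swing forward as they close: fully open they stand 13 mm farther back than shut.
Start: joints at [1.107, 0.615, -0.013, 1.423, 0.008, 1.103, -0.04], TCP at [0.275, -0.589, 0.304] pointing down, gripper open.
Joint ranges: [-3.12, 3.12], [-0.3, 2.06], [-1.34, 1.32], [0.26, 2.42], [-1.36, 4.5], [0.01, 1.98], [-2.84, 2.84]. Speed limits (rad/s): [2.79, 2.79, 3.14, 3.14, 3.14, 3.14, 3.14].

### API

Orientations are given as a unit quaternion [x, y, z, w].
In Python, from station import arm, snapshot, camera_info, ticket gives the robot as it stands. Calls block until the motion is done:
- arm.movep(position, orientation): joint-space move of the TCP to a pose.
- arm.line_to(position, velocity=0.15, ori=None): straight line of the TCP; ori=None keeps the orientation; velocity is the mean speed in m/s.
- arm.move_j(angles): joint-space move.
- arm.move_gripper(opening, effort=None): opening from 0.0 (shut) to 1.0 (fully open); effort is the grip in N (None keeps the last); returns when the fingers have stopped.
- arm.pause(seconds).
- arm.ik(position, orientation): joint angles nearest the present ones, or None.
- snapshot(name): name is "scene" or "top" or "wrist"; returns the picture (400x640x3 uint8, blue, green, red); there is no depth.
- camera_info(name): a dict with "fx", "fy", "cx", "cy" (pixels), "R" (3x3) and "t" (3): a world point X has camera coordinates R X + t; the wrist camera has in their place "T_tool_cam" (4x4, takes a point from camera to tool coordinates, whose origin is the TCP and whose axes are the flange's). Camera axes: x right, y down, z forward; pixel columns grow to the right and rows downward; lengths in m; the calibration is good to about 2 mm. A picture is of the moment at which its call begins: read the wrist's pose just before it. camera_info takes no time and is no camera call.
A pose or a line that the arm cannot do raises arm.MotionError and nothing moves.
- ticket.finish_job(): hands the job in; it is judged then, once.
Readings, each from a call of its own:
- arm.read_time(): time.
- arm.read_joint_positions(): joint angles.
- arm.read_dq(): joint speeds.
- arm.read_effort(): joint torques, N m.
- arm.read_tool_pos(): TCP position.
- arm.read_eef_rot(): TCP orientation.
- arm.read_ft_force(): force on the tool from outside, world axes, zero at the start.
- arm.read_wrist_torque(): the same for the moment, N m.
- arm.read_opening(): opening from 0.0 (shut) to 1.0 (fully open).
- arm.read_finger_force(): force on a finger pad.
Only numpy, scipy, OpenCV 4.12 (cv2) and the standard library are available. Lean on these libraries where they do the work, as an engineer would, in place of code of your own. Each camera call takes 0.05 s, during which the arm holds its last target. There are 200 camera calls.

## Working session

There is one attempt and no reset: what is moved stays moved. The work goes in short steps, each a Python script; the robot and the scene stay as the last script left them, time stands still between calls to the robot, and variables do not carry over. Pictures are saved under pics/ and viewed, at most 10 in all, crops included, and the job is handed in when it is done.

```bash
mkdir -p pics; ls
python3 - <<'E'
from station import arm,snapshot,camera_info
import cv2,numpy as np
for n in ("scene","top"):
    cv2.imwrite(f"pics/{n}0.png",snapshot(n)); c=camera_info(n); print(n,{k:np.round(v,3).tolist() for k,v in c.items()})
c=camera_info("wrist");print({k:np.round(v,4).tolist() for k,v in c.items()})
print(arm.read_time(),arm.read_tool_pos(),arm.read_eef_rot())
E
```

```text
pics
scene {'fx': 437.888, 'fy': 437.888, 'cx': 319.547, 'cy': 212.829, 'R': [[0.152, 0.988, -0.013], [0.694, -0.116, -0.71], [-0.704, 0.099, -0.704]], 't': [-0.279, -0.23, 1.61]}
top {'fx': 369.887, 'fy': 369.887, 'cx': 318.504, 'cy': 197.408, 'R': [[-0.005, -1.0, -0.027], [-0.997, 0.007, -0.073], [0.073, 0.026, -0.997]], 't': [0.21, 0.499, 1.342]}
{'fx': 348.8546, 'fy': 348.8546, 'cx': 310.8547, 'cy': 198.4356, 'T_tool_cam': [[0.0005, -0.9525, -0.3047, 0.0776], [1.0, 0.0004, 0.0002, -0.0007], [-0.0, -0.3047, 0.9525, -0.0707], [0.0, 0.0, 0.0, 1.0]]}
0.1 [ 0.27476718 -0.58849173  0.3028661 ] [ 9.76236202e-01  2.16706077e-01 -2.69986441e-04 -1.13160827e-03]
```

View pics/scene0.png

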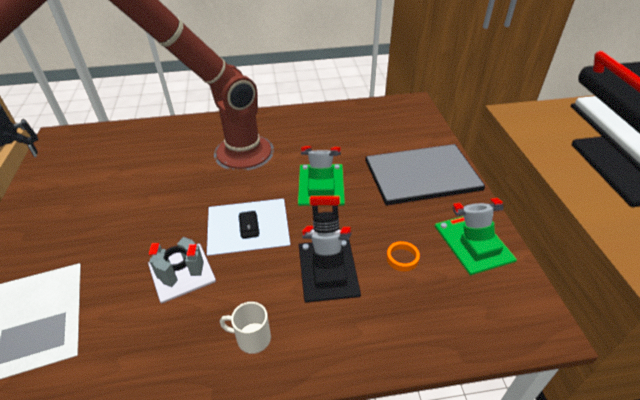

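View pics/top0.png

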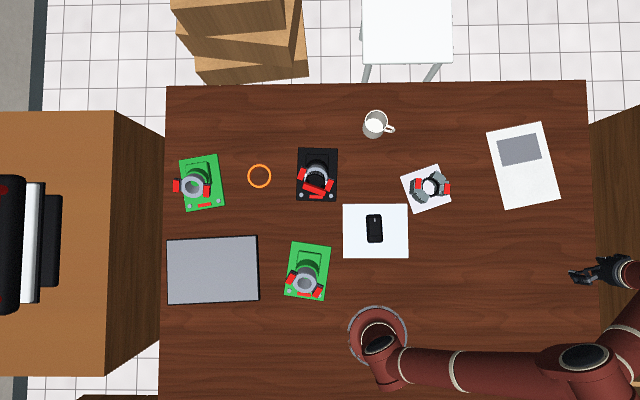

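The scene picture shows three candidates with keepers:
- The black press with the head, scene (327,245), top (317,178).
- Empty green look-alikes at scene (320,165) and (478,225).

I choose the black one. It is the only one holding a head with a red handle, scene (325,201). The dock is at scene (180,265), top (428,187). Next I check both in one enlarged sheet.

```bash
cat > h.py <<'E'
from station import arm,snapshot,camera_info
import cv2,numpy as np
from scipy.spatial.transform import Rotation as Rn
from scipy.optimize import least_squares
def cam(n):
    c=camera_info(n); K=np.array([[c["fx"],0,c["cx"]],[0,c["fy"],c["cy"]],[0,0,1]])
    if n=="wrist":
        T=np.eye(4);T[:3,:3]=Rn.from_quat(arm.read_eef_rot()).as_matrix();T[:3,3]=arm.read_tool_pos()
        W=np.linalg.inv(T@np.array(c["T_tool_cam"])); return K,W[:3,:3],W[:3,3]
    return K,np.array(c["R"]),np.array(c["t"])
def proj(C,X):
    p=C[0]@(C[1]@np.asarray(X,float).T+C[2][:,None]); return (p[:2]/p[2]).T
def tri(obs):
    A=[];b=[]
    for C,uv in obs:
        o=-C[1].T@C[2]; d=C[1].T@np.linalg.solve(C[0],[*uv,1]);d/=np.linalg.norm(d)
        P=np.eye(3)-np.outer(d,d);A.append(P);b.append(P@o)
    return np.linalg.lstsq(np.vstack(A),np.hstack(b),rcond=None)[0]
def onz(C,uv,z):
    o=-C[1].T@C[2]; d=C[1].T@np.linalg.solve(C[0],[*uv,1]); return o+d*(z-o[2])/d[2]
E
python3 - <<'E'
from h import *
S=cv2.imread("pics/scene0.png");T=cv2.imread("pics/top0.png")
def cr(I,x,y,w,h,W=400,H=300): return cv2.resize(I[y:y+h,x:x+w],(W,H),interpolation=cv2.INTER_CUBIC)
cv2.imwrite("pics/sheet.png",np.vstack([np.hstack([cr(S,273,190,120,90),cr(S,130,220,120,90)]),np.hstack([cr(T,277,140,80,60),cr(T,388,155,80,60)])]))
s=cam("scene");t=cam("top")
print("handle",tri([(s,(325,201)),(t,(318,185))]))
print("dock",tri([(s,(180,272)),(t,(428,187))]),"mouse",onz(t,(374,228),0.03),"mug",onz(t,(376,122),.09),"green",onz(t,(307,270),0.1))
E
```

```text
handle [0.52795234 0.21044087 0.19986276]
dock [ 0.53736537 -0.19519298  0.00313788] mouse [0.38707628 0.00576558 0.03      ] mug [7.61279398e-01 1.17567647e-04 9.00000000e-02] green [0.2454572  0.24525155 0.1       ]
```

View pics/sheet.png

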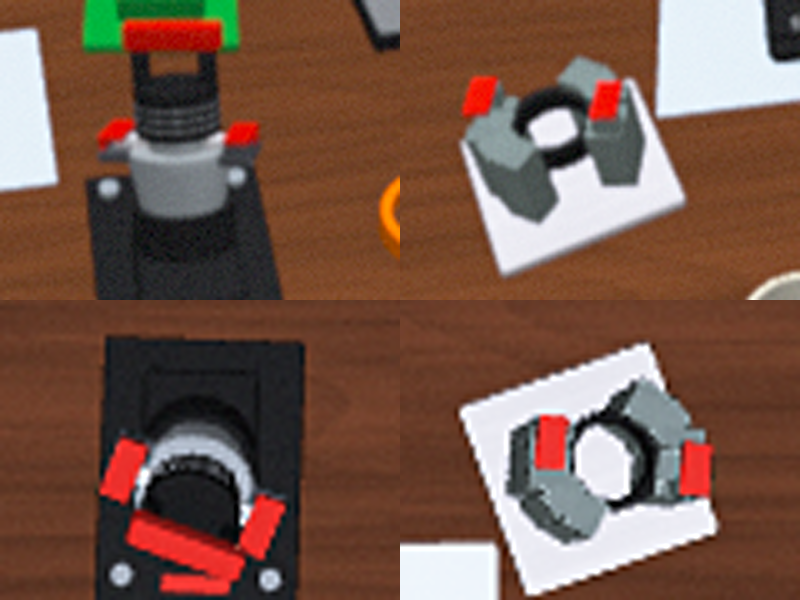

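The sheet confirms the black press: handle bar ends are at sheet (130,525)/(240,570), keepers at (123,470)/(263,527). Dock hooks are at (552,442)/(697,468). Next I take wrist views from two places each.

```bash
cat >> h.py <<'E'
def qd(psi): return (Rn.from_euler('z',psi,degrees=True)*Rn.from_quat([1,0,0,0])).as_quat()
E
python3 - <<'E'
from h import *
import pickle
t=cam("top"); s=cam("scene")
d=onz(t,(425.8,188.8),.01); print("dock base",d)
V={}
def crop(I,c,w=240,h=180):
    x=int(np.clip(c[0]-w/2,0,640-w));y=int(np.clip(c[1]-h/2,0,400-h)); return cv2.resize(I[y:y+h,x:x+w],(400,300),interpolation=cv2.INTER_CUBIC),x,y
tiles=[]
targets=[("dA",[d[0],d[1]-.09,.42],-70,[d[0],d[1],.085]),("dB",[d[0],d[1]+.05,.42],-70,[d[0],d[1],.085]),
 ("pA",[.50,.14,.46],-70,[.55,.2,.16]),("pB",[.44,.24,.46],-70,[.55,.2,.16])]
for n,p,psi,X in targets:
    arm.movep(p,qd(psi)); arm.pause(.3)
    C=cam("wrist"); I=snapshot("wrist"); cv2.imwrite(f"pics/{n}.png",I)
    c=proj(C,[X])[0]; tl,x,y=crop(I,c); tiles.append(tl); V[n]=(C,x,y); print(n,c,x,y,np.round(arm.read_joint_positions(),2))
pickle.dump(V,open("V.pkl","wb"))
cv2.imwrite("pics/sheet2.png",np.vstack([np.hstack(tiles[:2]),np.hstack(tiles[2:])])); print(arm.read_time())
E
```

```text
dock base [ 0.53027696 -0.18959103  0.01      ]
dA [285.41703093 223.27221293] 165 133 [ 0.22  0.47  0.38  1.39 -0.17  1.31 -2.19]
dB [324.68644812 116.19174853] 204 26 [-0.02  0.38  0.36  1.54 -0.14  1.26 -2.44]
pA [249.67925204 197.90849979] 129 107 [-0.93  0.39  0.94  1.54 -0.32  1.37 -2.76]
pB [221.8359383   89.09381637] 101 0 [ 0.2   0.44 -1.15  1.55  0.4   1.42  2.52]
9.425
```

View pics/sheet2.png

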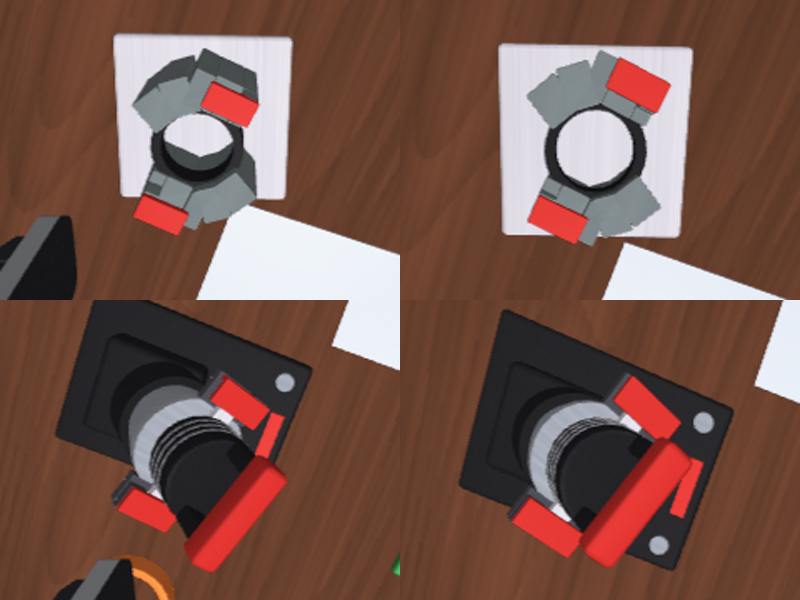

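Sheet2 tiles are dA and dB (dock), then pA and pB (press). Centres read:
- **Dock hooks:** dA (230,105)/(161,215), dB (640,85)/(555,211). Ring dA (197,147), dB (595,150).
- **Keeper tops:** pA (241,402)/(148,510), pB (648,405)/(547,528).
- **Handle top face:** ends run about (278,468) to (200,563) in pA and (681,450) to (598,559) in pB.

I fit poses to these and overlay them.

```bash
cat > fit.py <<'E'
from h import *
import pickle
V=pickle.load(open("V.pkl","rb"))
off={"dA":(0,0),"dB":(400,0),"pA":(0,300),"pB":(400,300)}
def px(n,p): C,x,y=V[n]; o=off[n]; return np.array([(p[0]-o[0])*.6+x,(p[1]-o[1])*.6+y])
def fit(obs,p0,mk,free=None):
    def f(p):
        R,t=mk(p); r=[]
        for n,X,uv in obs: r+=list(proj(V[n][0],[R@np.array(X)/1000+t])[0]-uv)
        return r
    s=least_squares(f,p0,loss='soft_l1'); return s.x,np.round(np.array(f(s.x)).reshape(-1,2),1)
def mkd(p): return Rn.from_euler('z',p[3]).as_matrix(),p[:3]
def mkp(p):  # az of lean, lean, roll
    return Rn.from_euler('ZYZ',[p[3],p[4],p[5]]).as_matrix(),p[:3]
E
cat > f1.py <<'E'
from fit import *
D=[("dA",(50,0,18),(230,104)),("dA",(-50,0,18),(161,215)),("dA",(0,0,-10),(197,147)),("dB",(50,0,18),(640,85)),("dB",(-50,0,18),(557,211)),("dB",(0,0,-10),(595,150))]
D=[(n,X,px(n,p)) for n,X,p in D]
d,r=fit(D,[.53,-.19,.085,np.radians(80)],mkd); print("nest",d[:3],np.degrees(d[3]),r.tolist())
P=[("pA",(50,0,14),(148,508)),("pA",(-50,0,14),(242,400)),("pB",(50,0,14),(547,526)),("pB",(-50,0,14),(647,403)),
("pA",(39,0,100),(200,563)),("pA",(-39,0,100),(278,468)),("pB",(39,0,100),(598,559)),("pB",(-39,0,100),(681,450))]
P=[(n,X,px(n,p)) for n,X,p in P]
p,r=fit(P,[.57,.2,.12,np.pi,np.radians(30),-np.pi/2],mkp); print("sock",p[:3],np.degrees(p[3:]),r.tolist())
pickle.dump((d,p),open("fit.pkl","wb"))
def box(x0,x1,y0,y1,z0,z1): return np.array([(x,y,z) for x in(x0,x1) for y in(y0,y1) for z in(z0,z1)])
def draw(I,n,mk,q,B,s,x,y):
    R,t=mk(q); uv=(proj(V[n][0],B@R.T/1000+t)-[x,y]+.5)*s
    for i in range(8):
        for j in(1,2,4):
            if not i&j: cv2.line(I,tuple(int(v) for v in uv[i]),tuple(int(v) for v in uv[i|j]),(0,255,0),1)
tiles=[]
for n in("pA","pB","dA","dB"):
    I=cv2.imread(f"pics/{n}.png"); ps=n[0]=="p"; q,mk=(p,mkp) if ps else (d,mkd); R,t=mk(q)
    c=proj(V[n][0],[R@np.array([0,0,50 if ps else 0])/1000+t])[0]; x,y=int(max(0,c[0]-66)),int(max(0,c[1]-50 -(15 if ps else 0)))
    h=114 if ps else 84;  h=100
    J=cv2.resize(I[y:y+h,x:x+133],(399,300),interpolation=cv2.INTER_CUBIC)
    Bs=[box(-39,39,-10,10,78,100),box(41,59,-8,8,8,14),box(-59,-41,-8,8,8,14)] if ps else [box(40,60,-15,15,12,18),box(-60,-40,-15,15,12,18)]
    for B in Bs: draw(J,n,mk,q,B,3,x,y)
    tiles.append(J); print(n,x,y)
cv2.imwrite("pics/sheet3.png",np.vstack([np.hstack(tiles[:2]),np.hstack(tiles[2:])]))
E
python3 f1.py
```

```text
nest [ 0.53335705 -0.18799486  0.08595479] 258.0619217451343 [[0.3, 0.3], [-0.7, -0.7], [0.0, -0.2], [-0.2, -0.5], [0.1, 4.2], [0.4, -0.0]]
sock [0.56516172 0.21491532 0.11551638] [ 176.75691509   31.47948749 -109.78222175] [[1.0, -1.3], [-4.1, 0.1], [1.5, -0.6], [-2.7, 2.6], [-0.2, 1.1], [0.6, 0.2], [-1.4, -0.2], [1.3, -0.5]]
pA 188 148
pB 162 43
dA 216 173
dB 255 66
```

View pics/sheet3.png

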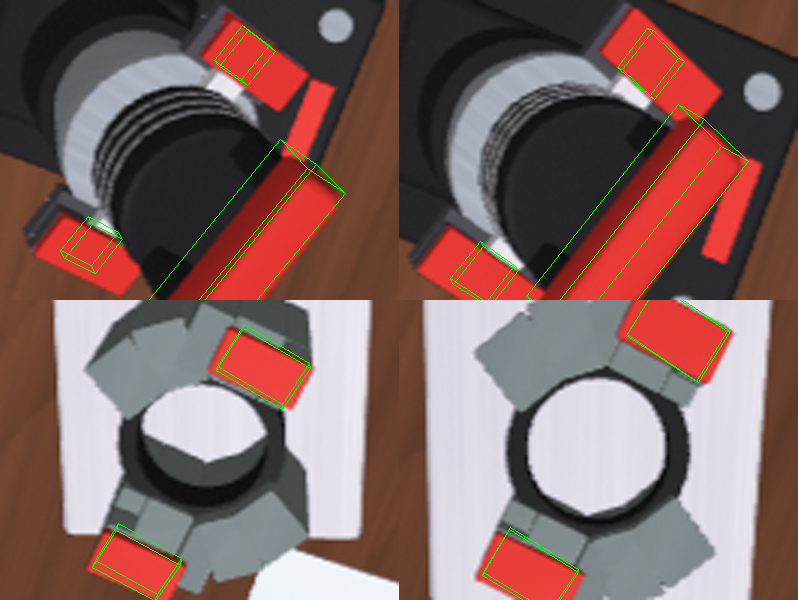

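Sheet3: the dock fit lies on the hooks, e.g. the (262,368) tile quad. The press fit is off by a few pixels at the keepers: actual centres are at (257,60) and (88,252) in pA. I refit the press with the scene and top readings added, and compare against known lean and height.

```bash
cat > f2.py <<'E'
from fit import *
V["t"]=(cam("top"),);V["s"]=(cam("scene"),)
P=[("pA",(50,0,14),(148,510)),("pA",(-50,0,14),(241,402)),("pB",(50,0,14),(547,527)),("pB",(-50,0,14),(648,405)),
("pA",(39,0,100),(201,565)),("pA",(-39,0,100),(278,466)),("pB",(39,0,100),(598,559)),("pB",(-39,0,100),(679,449))]
P=[(n,X,px(n,p)) for n,X,p in P]
t=lambda u,v:np.array([277+u*.2,140+(v-300)*.2]); s=lambda u,v:np.array([273+u*.3,190+v*.3])
P+=[("t",(50,0,14),t(123,470)),("t",(-50,0,14),t(263,527)),("t",(0,0,100),t(186,546)),("s",(0,0,89),s(173,36)),("s",(50,0,14),s(242,131)),("s",(-50,0,14),s(117,132))]
p0=[.57,.2,.12,np.pi,np.radians(30),-np.radians(110)]
p,r=fit(P,p0,mkp); print("free",p[:3],np.degrees(p[3:]));print(r.tolist())
mk2=lambda q:mkp([q[0],q[1],.12,q[2],np.radians(30),q[3]])
q,r=fit(P,[p[0],p[1],p[3],p[5]],mk2); print("fixed",q[:2],np.degrees(q[2:]));print(r.tolist())
R,tt=mk2(q);print("handle fixed",R@[0,0,.089]+tt); R,tt=mkp(p);print("handle free",R@[0,0,.089]+tt)
for k,X in (("handle top ctr",(4,5)),):
    pass
C=V
print("tri handle top e1",tri([(V[n][0],u) for n,X,u in P if X==(39,0,100)]),"e2",tri([(V[n][0],u) for n,X,u in P if X==(-39,0,100)]))
print("tri keep+",tri([(V[n][0],u) for n,X,u in P if X==(50,0,14)]),"keep-",tri([(V[n][0],u) for n,X,u in P if X==(-50,0,14)]))
E
python3 f2.py
```

```text
free [0.56452616 0.21611677 0.11505249] [ 178.36624842   31.0348498  -111.034253  ]
[[1.5, -1.5], [-3.5, -0.5], [2.1, -0.0], [-3.3, 2.3], [-0.5, -0.1], [0.5, 0.9], [-1.1, -0.3], [2.4, -0.3], [-0.6, -0.6], [-1.2, -1.8], [-0.6, 0.2], [-0.5, 0.0], [-0.6, -0.5], [0.1, -1.0]]
fixed [0.56320539 0.21488947] [ 178.38858291 -111.01425345]
[[1.5, -0.6], [-2.7, -0.1], [1.8, -0.2], [-2.7, 1.3], [-1.4, 1.4], [0.6, 1.7], [-2.6, -0.5], [2.0, -1.8], [-0.3, -0.5], [-0.9, -1.7], [-0.3, -0.1], [-1.0, -1.5], [-1.0, -2.0], [-0.5, -2.6]]
handle fixed [0.51872299 0.21614085 0.19707626]
handle free [0.51866003 0.21742497 0.19131249]
tri handle top e1 [0.52532874 0.25383983 0.2072677 ] e2 [0.50142351 0.18220378 0.19095233]
tri keep+ [0.57464527 0.26306283 0.13642695] keep- [0.53708102 0.16822534 0.11195344]
```

```bash
cat >> h.py <<'E'
FLIP=np.diag([1.,-1,-1])
SO=np.array([.5632,.2149,.118]); SR=Rn.from_euler('ZYZ',np.radians([178.39,30,-111.0])).as_matrix()
NO=np.array([.5334,-.1880,.085]); NA=78.06
def rz(a): return Rn.from_euler('z',a,degrees=True).as_matrix()
def sp(h,a,side):   # tool pose over socket: TCP h m up the axis from origin, twisted a deg
    return SO+SR@[0,0,h], Rn.from_matrix(SR@rz(a+side)@FLIP).as_quat()
def npz(h,a,side): return NO+[0,0,h], Rn.from_matrix(rz(NA+a+side)@FLIP).as_quat()
E
python3 - <<'E'
from h import *
for side in(0,180):
    print(side)
    for n,f,h,a in [("pre",sp,.26,0),("grasp",sp,.143,0),("tw",sp,.143,50),("out",sp,.22,50),("hov",npz,.26,60),("low",npz,.143,60),("lock",npz,.136,0)]:
        for nest in ((0,180) if f is npz else (0,)):
            j=arm.ik(*f(h,a,side+nest)); print(n,nest,None if j is None else np.round(j,2))
E
```

```text
0
pre 0 [-1.52  0.36  1.15  2.12 -0.22  0.4  -0.68]
grasp 0 [-1.28  0.69  1.13  2.15 -1.3   0.4   0.36]
tw 0 [-0.96  0.48  0.53  2.14  0.24  0.13 -0.29]
out 0 [-0.77  0.28  0.17  2.13  0.71  0.4  -0.75]
hov 0 [ 0.61  0.48 -0.48  1.6   0.24  1.12  0.91]
hov 180 [-0.34  0.67  1.14  1.63 -0.63  1.26 -1.38]
low 0 [ 0.55  0.6  -0.39  1.76  0.29  0.84  0.86]
low 180 [-0.32  0.84  1.13  1.79 -0.86  1.1  -1.18]
lock 0 [-0.15  0.69  0.75  1.79 -0.58  0.9   0.65]
lock 180 [ 0.8   0.71 -0.83  1.76  0.63  0.96  2.65]
180
pre 0 [-0.11  0.25 -0.69  2.09  0.93  0.67  1.3 ]
grasp 0 [-0.42  0.44 -0.22  2.13  1.24  0.41  1.02]
tw 0 [-0.19  0.48 -0.55  2.12  1.34  0.57  1.81]
out 0 [-0.04  0.36 -0.79  2.11  1.12  0.69  2.  ]
hov 0 [-0.34  0.67  1.14  1.63 -0.63  1.26 -1.38]
hov 180 [ 0.61  0.48 -0.48  1.6   0.24  1.12  0.91]
low 0 [-0.32  0.84  1.13  1.79 -0.86  1.1  -1.18]
low 180 [ 0.55  0.6  -0.39  1.76  0.29  0.84  0.86]
lock 0 [ 0.8   0.71 -0.83  1.76  0.63  0.96  2.65]
lock 180 [-0.15  0.69  0.75  1.79 -0.58  0.9   0.65]
```

Run:
```python
from h import *
import pickle
arm.move_j([-.37,.35,0,1.6,0,1.19,-.72]); print(arm.read_tool_pos(),arm.read_time())
p,q=sp(.245,0,0); j=arm.ik(p,q); print(np.round(j,2))
arm.movep(p,q); arm.pause(.3)
C=cam("wrist");I=snapshot("wrist");cv2.imwrite("pics/pre.png",I);pickle.dump(C,open("pre.pkl","wb"))
for X in [(0,0,100),(39,0,100),(-39,0,100),(50,0,14),(-50,0,14),(0,10,100),(0,-10,100)]:
    u=proj(C,[SO+SR@np.array(X)/1000])[0]; print(X,np.round(u,1)); cv2.drawMarker(I,tuple(int(round(v)) for v in u),(0,255,0),cv2.MARKER_CROSS,8)
cv2.imwrite("pics/prem.png",cv2.resize(I[60:400,100:520],(800,648))[:600])
for n,f,h,a in [("grasp",sp,.143,0),("tw",sp,.143,50),("out",sp,.22,50),("hov",npz,.26,60),("low",npz,.143,60),("lock",npz,.136,0)]: print(n,np.round(arm.ik(*f(h,a,0)),2))
print(arm.read_time())
```

```text
[0.50649261 0.17317286 0.40127618] 12.15
[-0.81  0.23  0.19  2.12  0.65  0.46 -1.57]
(0, 0, 100) [309.7 211.9]
(39, 0, 100) [309.5 153.1]
(-39, 0, 100) [309.8 265. ]
(50, 0, 14) [309.8 121.9]
(-50, 0, 14) [310.1 230.8]
(0, 10, 100) [294.5 212. ]
(0, -10, 100) [324.9 211.9]
grasp [-0.82  0.45  0.33  2.14  0.81  0.19 -1.71]
tw [-0.73  0.44  0.21  2.13  0.97  0.23 -1.  ]
out [-0.65  0.28  0.02  2.12  0.8   0.43 -0.83]
hov [ 0.5   0.46 -0.31  1.61  0.15  1.1   0.99]
low [ 0.6   0.61 -0.48  1.76  0.36  0.86  0.8 ]
lock [ 0.39  0.58 -0.13  1.77  0.1   0.8  -0.01]
13.325
```

View pics/prem.png

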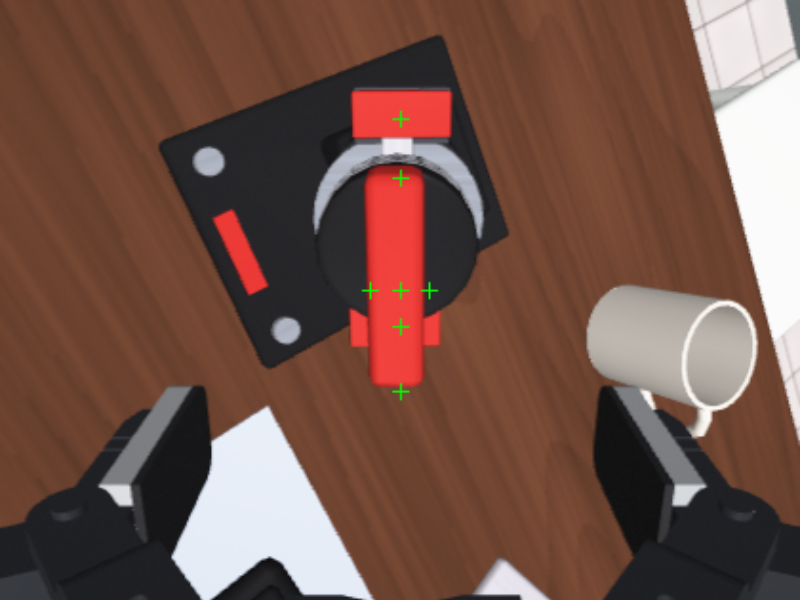

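The picture shows the overlay aligned with handle and keepers. Handle centre column is about 396 against the predicted 401, and its lower end row 385 against 391. So I shift the socket by about +2.3 mm x and +1.5 mm y in its own frame and grip.

```bash
cat >> h.py <<'E'
SO=SO+SR@[.0023,.0015,0]
def fs(l=""): print(l,"F",np.round(arm.read_ft_force(),1),"M",np.round(arm.read_wrist_torque(),2),"op",round(float(arm.read_opening()),3),"ff",np.round(arm.read_finger_force(),1),"t",round(arm.read_time(),2),flush=True)
E
python3 - <<'E'
from h import *
fs("pre")
p,q=sp(.145,0,0); arm.line_to(p,velocity=.12,ori=q); fs("at")
arm.move_gripper(0.0,effort=20); arm.pause(.2); fs("g20")
print("F in socket frame",SR.T@arm.read_ft_force(), "pos err",SR.T@(arm.read_tool_pos()-p))
E
```

```text
pre F [0.5 1.2 0.2] M [ 0.05  0.47 -0.05] op 1.002 ff 0.0 t 13.32
at F [ 0.8 -0.5  0. ] M [ 0.06  0.53 -0.01] op 0.996 ff 0.0 t 14.31
g20 F [-2.7 -0.5  4.4] M [-0.25  0.34  0.04] op 0.231 ff 23.1 t 15.12
F in socket frame [-0.58021177 -0.09676535  5.09731277] pos err [ 5.41140131e-05 -2.71743844e-04  2.42156718e-04]
```

Run:
```python
from h import *
arm.move_gripper(0.0,effort=90); fs("g90")
for a in (5,12,20,30,40,50):
    p,q=sp(.145,a,0); arm.movep(p,q); print(a,"sockF",np.round(SR.T@arm.read_ft_force(),1)); 
fs("tw")
for h in (.15,.16):
    p,q=sp(h,50,0); arm.line_to(p,velocity=.05,ori=q); print(h,"sockF",np.round(SR.T@arm.read_ft_force(),1))
fs("pulled")
cv2.imwrite("pics/pulled.png",np.hstack([snapshot("wrist")[60:400,150:470], cv2.resize(snapshot("scene")[160:290,260:400],(366,340))]))
```

```text
g90 F [-4.   0.1  6.5] M [-0.38  0.45  0.04] op 0.22 ff 87.9 t 15.33
5 sockF [-0.9 -0.6  7.2]
12 sockF [-1.5 -0.2  7.4]
20 sockF [-0.8 -0.2  9.3]
30 sockF [-1.8 -0.1  7.6]
40 sockF [-1.4  0.6  8. ]
50 sockF [-1.1  0.6  8.4]
tw F [-5.1 -0.6  6.8] M [-0.4   0.84  0.11] op 0.22 ff 88.4 t 16.84
0.15 sockF [-0.9  2.7 -3.4]
0.16 sockF [-0.7  2.3 -4.7]
pulled F [ 0.3  0.1 -5.2] M [ 0.07  1.13 -0.01] op 0.219 ff 89.0 t 17.44
```

View pics/pulled.png

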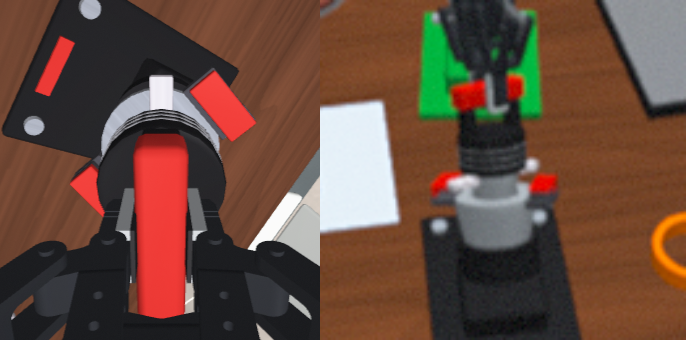

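The lug shows free of the keepers in the wrist view at (160,90), and the taper is out about 15 mm in the scene view at (492,195). I continue to the dock.

Run:
```python
from h import *
p,q=sp(.235,50,0); arm.line_to(p,velocity=.1,ori=q); fs("out")
arm.line_to(np.array(p)+[0,-.02,.06],velocity=.15)
p,q=npz(.25,60,0); arm.movep(p,q); arm.pause(.3); fs("hover")
print(np.round(arm.read_tool_pos()-p,4))
C=cam("wrist");I=snapshot("wrist");S=snapshot("scene");T=snapshot("top")
H=p-[0,0,.1435]
def mk(I,C,pts,col):
    for u in proj(C,pts): cv2.drawMarker(I,tuple(int(round(v)) for v in u),col,cv2.MARKER_CROSS,6)
N=[NO+rz(NA)@np.array(X)/1000 for X in((50,0,18),(-50,0,18),(0,0,-10))]
L=[H+rz(NA+60)@np.array(X)/1000 for X in((52,0,4),(-52,0,4))]
for a,c in((I,C),(S,cam("scene")),(T,cam("top"))): mk(a,c,N,(0,255,0)); mk(a,c,L,(255,0,255))
a=cv2.resize(I[20:400,130:490],(560,590)); b=cv2.resize(S[190:310,120:240],(240,240)); c=cv2.resize(T[140:230,385:475],(240,240))
o=np.zeros((590,800,3),np.uint8);o[:,:560]=a;o[:240,560:]=b;o[250:490,560:]=c
cv2.imwrite("pics/hover.png",o)
```

```text
out F [-0.4  0.3 -5. ] M [ 0.02  1.14 -0.03] op 0.219 ff 89.0 t 18.44
hover F [-0.3 -0.3 -5.2] M [ 0.01 -0.01 -0.01] op 0.221 ff 88.8 t 20.82
[0.0002 0.0008 0.0002]
```

View pics/hover.png

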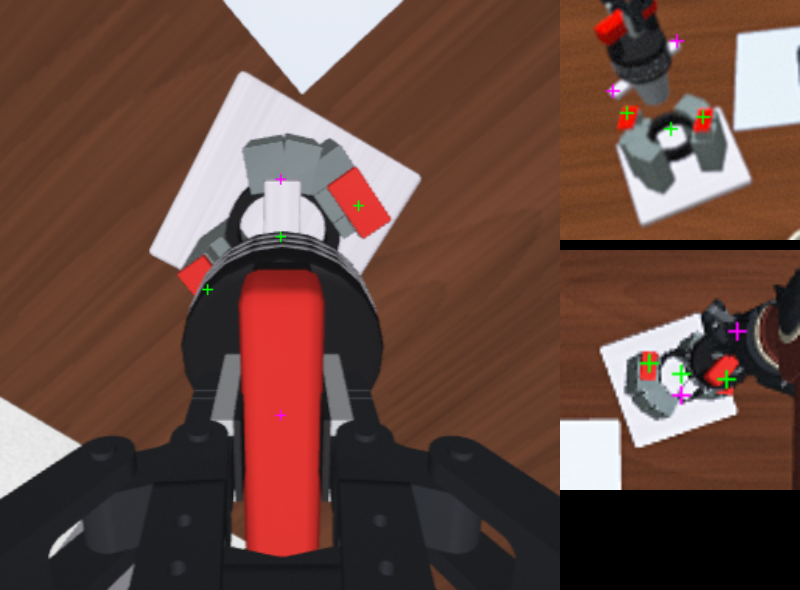

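The overlay matches: lug end (281,182) against prediction (280,180), hook (360,203) against (358,205). The lug is over the open track. I lower until contact.

Run:
```python
from h import *
f0=arm.read_ft_force()
for h in [.21,.17,.155,.150]+list(np.arange(.148,.136,-.001)):
    p,q=npz(h,60,0); arm.line_to(p,velocity=.08 if h>.152 else .03,ori=q)
    f=arm.read_ft_force()-f0; print(round(h,3),np.round(f,1))
    if f[2]>5 or np.hypot(*f[:2])>8: break
fs("down")
```

```text
0.21 [ 1.4 -0.2 -0.5]
0.17 [0.6 0.9 0.3]
0.155 [ 1.1 -0.  -1.3]
0.15 [ 0.7  0.6 -0.6]
0.148 [0.6 0.8 0. ]
0.147 [ 1.1  0.6 -0.5]
0.146 [ 0.8  0.5 -0.4]
0.145 [ 1.   0.3 -0.1]
0.144 [0.9 0.5 1.9]
0.143 [ 1.5 -0.2  8.7]
down F [ 0.6 -0.5  4.1] M [0.09 0.41 0.08] op 0.221 ff 90.2 t 24.42
```

Run:
```python
from h import *
p,q=npz(.1447,60,0); arm.line_to(p,velocity=.03,ori=q); fs("up")
for a in (50,40,30,20,12,6,3,0):
    p,q=npz(.1447,a,0); arm.movep(p,q); f=arm.read_ft_force();m=arm.read_wrist_torque(); print(a,np.round(f,1),np.round(m,2))
    if abs(m[2])>.5 or np.hypot(*f[:2])>12: break
for h in (.1435,.1425,.141,.139,.1375,.1368):
    p,q=npz(h,a,0); arm.line_to(p,velocity=.03,ori=q); f=arm.read_ft_force(); print(h,np.round(f,1),np.round(arm.read_wrist_torque(),2))
    if f[2]>4: break
fs()
C=cam("wrist");cv2.imwrite("pics/w1.png",snapshot("wrist"));cv2.imwrite("pics/s1.png",snapshot("scene"))
```

```text
up F [-0.2 -0.8 -3.2] M [ 0.07 -0.01 -0.01] op 0.217 ff 89.3 t 24.67
50 [-0.1 -1.4 -3.8] [-0.1   0.14  0.05]
40 [ 0.   1.3 -4.7] [-0.    0.01 -0.01]
30 [-0.2  0.2 -4.8] [-0.04  0.01 -0.05]
20 [ 0.1  0.2 -5. ] [-0.   -0.05  0.01]
12 [-1.  -0.3 -4.7] [ 0.02  0.02 -0.05]
6 [-0.1 -0.4 -4.2] [-0.01  0.01 -0.01]
3 [-0.1 -1.1 -5.3] [0.03 0.06 0.04]
0 [ 0.6 -0.7 -5. ] [-0.26 -0.39  0.71]
0.1435 [1.3 0.3 2.3] [-0.1  -0.02  0.88]
0.1425 [ 0.4 -0.6  5.8] [-0.05  0.11  0.92]
 F [ 0.4 -0.6  5.8] M [-0.05  0.11  0.92] op 0.22 ff 91.0 t 27.2
```

The stop was met at 0–3° and friction there held the lugs. I back off slightly and lower again.

Run:
```python
from h import *
done=False
for a in (2,3.5,1,5):
    p,q=npz(.1447,a,0); arm.line_to(p,velocity=.03,ori=q); arm.movep(p,q)
    print("a",a,np.round(arm.read_ft_force(),1),np.round(arm.read_wrist_torque(),2))
    for h in (.1435,.1425,.141,.139,.1377,.137,.1365,.136):
        p,q=npz(h,a,0); arm.line_to(p,velocity=.03,ori=q); f=arm.read_ft_force(); m=arm.read_wrist_torque()
        if f[2]>3: break
    print("stop at",h,np.round(f,1),np.round(m,2))
    if h<.1385: break
fs()
cv2.imwrite("pics/w1.png",snapshot("wrist"))
```

```text
a 2 [ 1.2 -0.6 -4.4] [ 0.03 -0.5   0.15]
stop at 0.136 [-1.3 -1.   4.8] [0.13 0.46 0.03]
 F [-1.3 -1.   4.8] M [0.13 0.46 0.03] op 0.217 ff 90.6 t 29.8
```

Run:
```python
from h import *
p,q=npz(.1366,2,0); arm.line_to(p,velocity=.03,ori=q); fs("relax")
arm.move_gripper(1.0); fs("open")
p,q=npz(.29,2,0); arm.line_to(p,velocity=.15,ori=q); arm.pause(.2); fs("up")
C=cam("wrist");I=snapshot("wrist");S=snapshot("scene");T=snapshot("top")
def mk(I,C,pts,col):
    for u in proj(C,pts): cv2.drawMarker(I,tuple(int(round(v)) for v in u),col,cv2.MARKER_CROSS,6)
L=[NO-[0,0,.007]+rz(NA)@np.array(X)/1000 for X in((52,0,4),(-52,0,4),(39,0,100),(-39,0,100))]
for a,c in((I,C),(S,cam("scene"))): mk(a,c,L,(0,255,0))
o=np.zeros((600,800,3),np.uint8);o[:400,:400]=cv2.resize(I[60:340,170:450],(400,400),interpolation=cv2.INTER_CUBIC);o[:400,400:]=cv2.resize(S[190:310,120:240],(400,400),interpolation=cv2.INTER_CUBIC)
o[400:,:]=cv2.resize(S[100:360,100:560],(800,452))[150:350]
cv2.imwrite("pics/end.png",o)
```

```text
relax F [-2.  -2.2  5. ] M [-0.02  0.39  0.08] op 0.219 ff 90.1 t 30.1
open F [-0.3  0.5  0.6] M [0.02 0.   0.02] op 0.997 ff 0.0 t 30.76
up F [ 0.4 -0.4  0.2] M [-0.04  0.03 -0.02] op 0.998 ff 0.0 t 32.13
```

View pics/end.png

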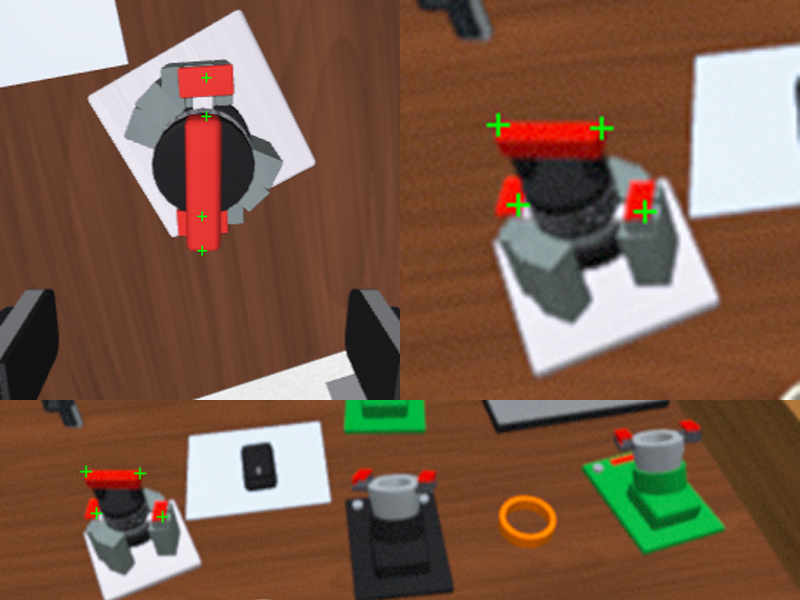

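The handle ends sit on the predicted locked points, (206,117) and (202,250) in the wrist tile. The head is upright under the hooks, dropped by 7 mm, the bystanders have not moved, and the arm is clear.

```bash
python3 -c "
from station import ticket; print(ticket.finish_job())"
```

```text
the job is handed in; nothing more can be done
None
```

The platen head is off the press and locked upright in the dock with both lugs dropped into the notches. It has been released and the job was handed in at about 32 s, with the mug, mouse and tape roll left untouched.

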